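# Sweep syringe filters through a gate into a loading slot

### The job

Load the orange guide: with the fingertips push the three syringe filters over the bench, one at a time, through the gate between the guide's flared wings into its slot, the white one first and then the two blue ones in either order, until all three stand in single file wholly inside the slot, the white one deepest. Only push them: do not lift them, tip them or move them over the guide's walls. Leave the vials, timer, cap and pen where they are.

Things in the scene. Friction and masses are not known exactly. Their poses are not given: they have to be found in the camera images.
- guide: orange guide fixed to the bench: two walls 31 mm apart form a slot 92 mm long, with a stop at its far end and no floor. Walls 7 mm high, 8 mm thick. From the gate (31 mm wide, near end) two wings flare at 45 deg to 28 mm before it and 47 mm either side. Origin: middle of the gate on the bench; x along the slot to the stop (face at x = 92 mm), y left, z up. Three filters fill 78 mm; each pushes those ahead along
- filter_white: white plastic syringe filter lying on the bench: a disc 26 mm across, 9 mm high, with a round neck 8 to 10 mm across on its middle, up to 18 mm above the bench; about 16 g, slides freely. Origin: centre of the underside, z up. A fingertip 10 to 17 mm above the bench pushes on the neck, clear over the disc and the guide's walls
- filter_blue_1: blue plastic syringe filter lying on the bench: a disc 26 mm across, 9 mm high, with a round neck 8 to 10 mm across on its middle, up to 18 mm above the bench; about 16 g, slides freely. Origin: centre of the underside, z up. A fingertip 10 to 17 mm above the bench pushes on the neck, clear over the disc and the guide's walls
- filter_blue_2: second blue plastic syringe filter lying on the bench: a disc 26 mm across, 9 mm high, with a round neck 8 to 10 mm across on its middle, up to 18 mm above the bench; about 16 g, slides freely. Origin: centre of the underside, z up. A fingertip 10 to 17 mm above the bench pushes on the neck, clear over the disc and the guide's walls
- vial_black: bystander: glass vial with black cap, 28 mm across, 60 mm tall, standing left of the guide (a tall grey instrument stands farther left: keep the gripper clear of it); origin centre of underside
- vial_blue: bystander: glass vial with blue cap, 28 mm across, 60 mm tall, standing right of the guide; origin centre of underside
- timer: bystander: white lab timer, 58x64x18 mm, lying at the left; origin centre of underside
- red_cap: bystander: red screw cap, 53 mm across, 25 mm high, at the left; origin centre of underside
- marker: bystander: red and white marker pen, 135 mm long, 17 mm thick, lying at the left; origin centre of underside
Mind the look-alikes: they are no part of the job. There is more than one size of the guide; the one meant has the size given above.

How it is judged:
By the outcome, as a careful person would: the job done as asked, in the order asked, and still so for the second after the job is handed in, with the robot touching nothing.
It also fails if it takes over 72 s, if anything falls off the work surface, if the arm or the gripper's body presses on something with over 40 N, if the wrist force passes 120 N, or if a joint passes its speed limit or range.

### The arm

A 7-joint arm with a two-finger parallel gripper is mounted at the origin on a cart in front of the work surface, level with it; the furniture and walls round the work are solid. World frame = base frame: x ahead of the robot, y to its left, z up, the work surface at z = 0. Lengths are in m, angles in rad, forces in N, time in s.
With the tool pointing down it reaches from about 0.4 to 0.9 m from the base axis. Payload 5.5 kg.
Tool frame: the origin (TCP) lies on the centre line of the jaws, within the pads' length; the fingertips stand 8 mm ahead of it and the grasp point (between the pads) lies 11 mm behind it; z points along the fingers, y is the line along which they close (so a half turn about z gives the same grasp; the last joint's range is limited). The gripper opens to 92 mm and grips with 3 to 60 N. Pads are 19 mm wide; open, the fingers measure 130 mm over their backs; the gripper's body (75 mm by 190 mm) begins 47 mm behind the grasp point.
Start: joints at [1.494, 0.501, -0.427, 1.55, 0.221, 1.138, -0.21], TCP at [0.217, -0.613, 0.235] pointing down, gripper open.
Joint ranges: [-2.88, 2.88], [-0.31, 2.03], [-1.54, 1.56], [0.2, 2.42], [-1.41, 4.55], [0.19, 2.02], [-2.57, 2.57]. Speed limits (rad/s): [2.57, 2.57, 3.14, 3.14, 3.14, 3.14, 3.14].

### API

Orientations are given as a unit quaternion [w, x, y, z].
In Python, from rig import * gives the robot as it stands. The module is installed in compiled form; this text tells all that it offers.
- The arm moves only by the tool play_rows, never from a script. Its argument "targets" is a list that holds one entry, the list of rows, each a list of 4 numbers: the shift along the tool's x, y, z in cm, then the turn about the tool's z in rad. A call has 1 to 8 rows; each row is the pose to reach, as a shift and turn from the pose commanded when the call began, along the tool's axes at that moment; what a row does not reach only later rows make up. A row lasts 1/8 s, in which the tool goes at most 62.5 mm and 10.7 degrees, less where a joint would pass 70% of its speed; a pose out of reach is approached as far as the arm can. A call with a gripper value outside its range is refused whole. "claw" is the closure, from 0 (fully open) to 1 (shut), set as the call begins (left out, the last holds). The fingers move at their own pace and stop on an object; "newtons" is the grip in N (left out, the last holds). Time passes only in rows, so rows that repeat a pose let the fingers close. It gives the time, the measured TCP pose, the force, the opening and the grip force at its end, in the units of the state.
- get_obs(): the state, without advancing time (a new reading comes with each control period).
- snapshot(name): name is "side" or "top"; returns a dict with "frame" (384x512x3 uint8, red, green, blue), "fx", "fy", "cx", "cy" (pixels), "rvec" (rotation vector, rad) and "tvec" (3), from world to camera coordinates, as OpenCV has them. Camera axes: x right, y down, z forward; pixel columns grow to the right and rows downward; lengths in m; the calibration is good to about 2 mm. A picture is of the moment at which its call begins. There is no depth.
- sign_off(): hands the job in; it is judged then, once.
Trained networks look in a picture, given as the dict that the camera call returned (one of the last four; its "shot" number tells which), for a name from the list of things; names that differ only in an ending like _2 or _b are one class to them, and where a whole thing is asked for, a point or a joint stands for the part that bears it (a point fixed in the world has none). Each returns a list of dicts, best first, with "p" (0 to 1); they miss things now and then, are a little off and sometimes report something else, mostly with a low value. They report only what shows in the picture. A call takes as long as a camera call. They do not tell look-alikes from the thing itself.
- outline_of(label, picture): "mask" (384x512 bool, what is visible of it) and "extent" ([left, top, width, height] in pixels, round what is visible of it).
- tip_of(label, picture): "position" ([column, row] in pixels: a listed point, or the origin of a listed thing).
The state is a dict: "time_s": time; "q": joint angles; "joint_velocities": joint speeds; "effort": joint torques, N m; "tcp_pos": TCP position; "orientation": TCP orientation; "ft_force": force on the tool from outside, world axes, zero at the start; "wrist_torque": the same for the moment, N m; "opening": finger opening in m; "grasp_force": force on a finger pad.
Only numpy, scipy, OpenCV 4.12 (cv2) and the standard library are available. Lean on these libraries where they do the work, as an engineer would, in place of code of your own. Each camera call takes 0.05 s, during which the arm holds its last target. There are 200 camera calls.

## Working session

There is one attempt and no reset: what is moved stays moved. The work goes in short steps, Python scripts to look and compute and a tool call to move; the robot and the scene stay as the last step left them, time stands still between calls to the robot, and variables do not carry over. Pictures are saved under pics/ and viewed, at most 10 in all, crops included, and the job is handed in when it is done.

Besides the shell and the picture viewer there is one more tool, called after "Call:" by a JSON object that holds its "fn" and its "kwargs". play_rows: Moves the arm, as the interface text tells. Its arguments: {"type":"object","properties":{"targets":{"type":"array","items":{"type":"array","items":{"type":"array","items":{"type":"number"}}}},"claw":{"type":"number"},"newtons":{"type":"number"}},"required":["targets"]}

```bash
mkdir -p pics
cat > h.py <<'E'
from rig import *
import numpy as np, cv2
def ray(s,px,z):
    K=np.array([[s['fx'],0,s['cx']],[0,s['fy'],s['cy']],[0,0,1.]])
    R=cv2.Rodrigues(np.array(s['rvec'],float))[0];t=np.array(s['tvec'],float).ravel()
    d=R.T@np.linalg.inv(K)@np.array([px[0],px[1],1.]);c=-R.T@t
    return c+d*(z-c[2])/d[2]
def proj(s,P):
    K=np.array([[s['fx'],0,s['cx']],[0,s['fy'],s['cy']],[0,0,1.]])
    return cv2.projectPoints(np.array(P,float).reshape(-1,3),np.array(s['rvec'],float),np.array(s['tvec'],float),K,None)[0].reshape(-1,2)
def save(s,n): cv2.imwrite('pics/'+n,s['frame'][:,:,::-1])
E
python3 - <<'E'
from h import *
o=get_obs();print(o['time_s'],o['tcp_pos'],o['orientation'],o['opening'])
for v in ['top','side']:
    s=snapshot(v);save(s,v+'0.png')
    R=cv2.Rodrigues(np.array(s['rvec'],float))[0];print(v,'cam',-R.T@np.array(s['tvec']).ravel())
    for l in ['guide','filter_white','filter_blue_1','vial_black','vial_blue']:
        for r in tip_of(l,s)[:4]: print(l,round(r['p'],2),np.round(r['position'],1),np.round(ray(s,r['position'],0),4))
E
```

```text
0.0 [ 0.2163645  -0.61220926  0.23370869] [-9.46840082e-04  9.85596786e-01  1.69109603e-01 -1.43792830e-04] 0.09195478619314615
top cam [ 0.35458106 -0.06259238  1.07539476]
guide 0.8 [392.8 229.2] [ 0.4312 -0.4355  0.    ]
guide 0.74 [302.7 173.2] [ 0.5877 -0.2029  0.    ]
guide 0.48 [366.  155.4] [ 0.6339 -0.3782  0.    ]
filter_white 0.53 [281.5 204.1] [ 0.5046 -0.1427  0.    ]
filter_blue_1 0.65 [339.3 186.3] [ 0.5496 -0.3001  0.    ]
filter_blue_1 0.51 [316.3 216.6] [ 0.4691 -0.2341  0.    ]
vial_black 0.65 [273.9 153.9] [ 0.6431 -0.1265  0.    ]
vial_blue 0.54 [324.3 144.2] [ 0.6678 -0.2656  0.    ]
side cam [0.17504224 0.86703635 0.71645915]
guide 0.49 [267.7 167.7] [ 0.6    -0.2262  0.    ]
guide 0.4 [336.8 146.3] [ 0.4278 -0.4349  0.    ]
guide 0.39 [273.9 145.1] [ 0.6327 -0.3725  0.    ]
filter_white 0.58 [290.3 187.9] [ 0.497  -0.1421  0.    ]
filter_blue_1 0.61 [312.7 176.4] [ 0.4525 -0.2244  0.    ]
filter_blue_1 0.46 [290.4 158.6] [ 0.5503 -0.304   0.    ]
vial_blue 0.55 [252.3 159.7] [ 0.665  -0.2561  0.    ]
```

Run:
```python
import cv2
a=cv2.imread('pics/top0.png');c=a[110:260,240:440];cv2.imwrite('pics/c0.png',cv2.resize(c,None,fx=4,fy=4,interpolation=cv2.INTER_CUBIC))
```

```text
(no output)
```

View pics/c0.png

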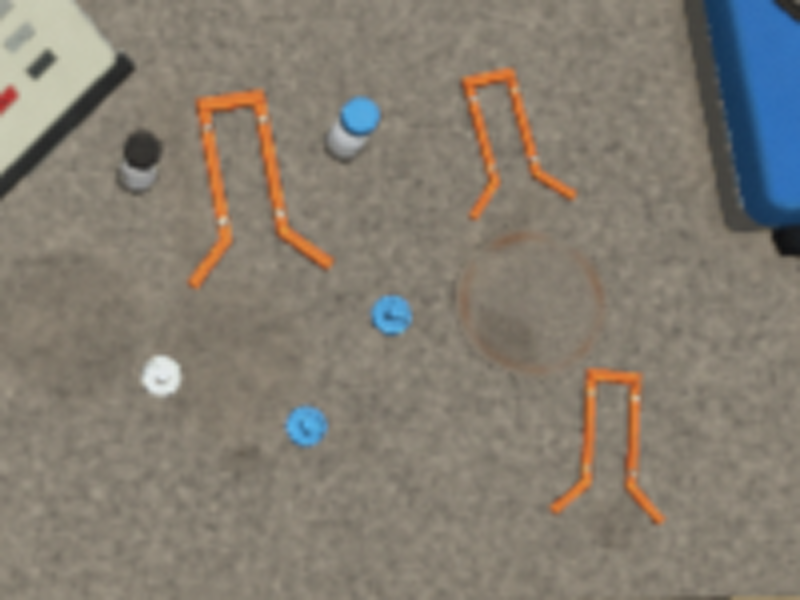

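View pics/side0.png

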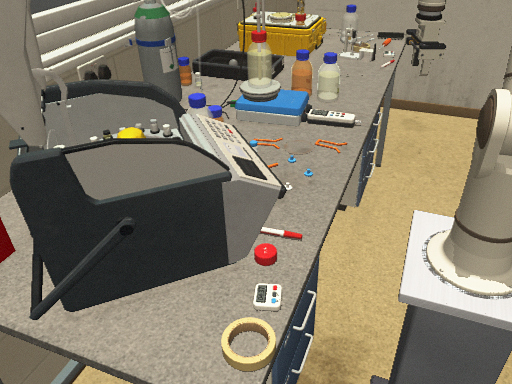

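The left guide in the crop is the biggest: its gate runs from about (228,235) to (282,230). White is at (161,376) and the blues at (392,314) and (306,426). The other two guides are smaller look-alikes. Next I fit the guide pose.

```bash
cat >> h.py <<'E'
from scipy.optimize import minimize
def model(p):
    x,y,a=p;q=np.array
    L=[[(0,15.5),(100,15.5),(100,23.5),(0,23.5)],[(0,-15.5),(100,-15.5),(100,-23.5),(0,-23.5)],[(92,-23.5),(100,-23.5),(100,23.5),(92,23.5)],
       [(0,15.5),(-28,43.5),(-24,49),(0,23.5)],[(0,-15.5),(-28,-43.5),(-24,-49),(0,-23.5)]]
    c,s=np.cos(a),np.sin(a);R=q([[c,-s],[s,c]])
    return [np.c_[(R@(q(l)/1000).T).T+[x,y],np.full(4,.005)] for l in L]
def orange(s):
    h=cv2.cvtColor(s['frame'],cv2.COLOR_RGB2HSV);return ((h[...,0]<16)&(h[...,0]>5)&(h[...,1]>140)&(h[...,2]>110)).astype(np.float32)
def fitguide(s,p0):
    U=8;c=proj(s,[*p0[:2],0])[0].astype(int);x0,y0=c[0]-40,c[1]-55
    m=orange(s)[y0:y0+90,x0:x0+80]
    def r(p):
        im=np.zeros((90*U,80*U),np.uint8)
        for w in model(p): cv2.fillPoly(im,[np.round(((proj(s,w)-[x0,y0]+.5)*U)).astype(np.int32)],255)
        return cv2.resize(im,(80,90),interpolation=cv2.INTER_AREA)/255.
    f=lambda p: ((cv2.GaussianBlur(r(p),(0,0),1)-cv2.GaussianBlur(m,(0,0),1))**2).sum()
    S=np.array([[0,0,0],[.008,0,0],[0,.008,0],[0,0,.1]])+p0
    o=minimize(f,p0,method='Nelder-Mead',options=dict(initial_simplex=S,xatol=1e-4,fatol=1e-3));return o.x,o.fun,m.sum()
def filters(s,z=.009,box=(.38,.8,-.5,-.02)):
    f=cv2.cvtColor(s['frame'],cv2.COLOR_RGB2HSV).astype(int);out={}
    for n,m in (('white',(f[...,2]>185)&(f[...,1]<40)),('blue',(f[...,0]>95)&(f[...,0]<112)&(f[...,1]>110)&(f[...,2]>120))):
        k,_,st,ce=cv2.connectedComponentsWithStats(m.astype(np.uint8))
        for i in range(1,k):
            P=ray(s,ce[i],z)
            if 20<st[i,4]<160 and box[0]<P[0]<box[1] and box[2]<P[1]<box[3]: out.setdefault(n,[]).append((np.round(P[:2],4),int(st[i,4])))
    return out
def tog(p,P):
    c,s=np.cos(p[2]),np.sin(p[2]);d=np.array(P)-p[:2];return np.round([1000*(c*d[0]+s*d[1]),1000*(-s*d[0]+c*d[1])],1)
E
python3 - <<'E'
from h import *
s=snapshot('top');g,c,n=fitguide(s,np.array([.585,-.205,.165]));print(g,c,n)
F=filters(s)
for k in F:
    for P,a in F[k]: print(k,P,a,tog(g,P))
im=cv2.resize(s['frame'],None,fx=4,fy=4,interpolation=cv2.INTER_CUBIC)
for w in model(g): cv2.polylines(im,[np.round((proj(s,w)+.5)*4).astype(np.int32)],True,(0,0,255),1)
for k in F:
    for P,a in F[k]: cv2.circle(im,tuple(np.round((proj(s,[*P,.009])[0]+.5)*4).astype(int)),20,(255,0,0),1)
cv2.imwrite('pics/fit.png',im[440:1000,960:1760,::-1])
E
```

```text
[ 0.59857919 -0.20390726  0.13134808] 17.8553343770269 322.0
white [ 0.5053 -0.1383] 69 [-83.9  77.3]
blue [ 0.6806 -0.2791] 65 [ 71.5 -85.3]
blue [ 0.5427 -0.2924] 70 [-67.  -80.4]
blue [ 0.4698 -0.2321] 70 [-131.4  -11.1]
```

View pics/fit.png

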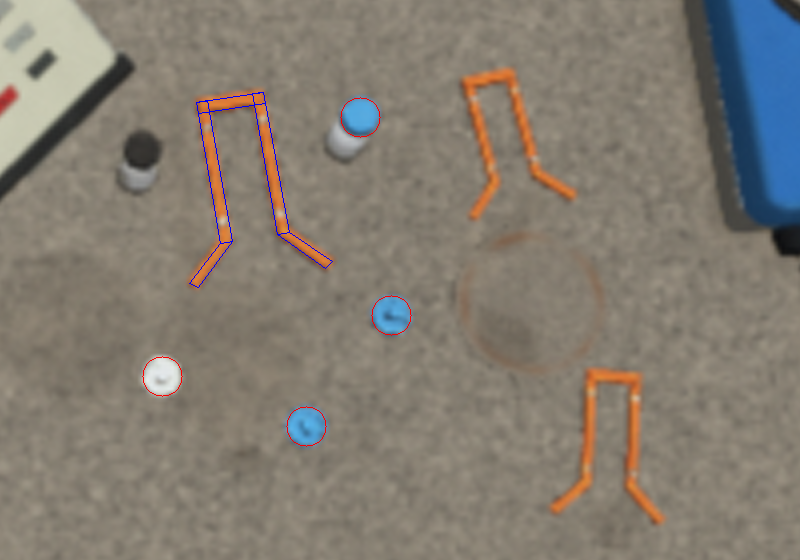

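Guide gate is at (0.5986, -0.2039), yaw 0.131. The fit lies on the orange walls, and all three filters are well located. Setting out to a point behind the white one.

Call:
{"fn": "play_rows", "kwargs": {"targets": [[[6, -5.4, 2, 0.18], [12, -10.8, 4, 0.36], [18, -16.2, 6, 0.54], [24, -21.6, 8, 0.72], [30, -27, 10, 0.9], [36, -32.4, 12, 1.08], [41.7, -37.8, 13.4, 1.126], [41.7, -37.8, 13.4, 1.126]]], "claw": 0.935}}

```text
time_s: 1.65
tcp_pos: [0.4431, -0.1953, 0.1207]
orientation: [0.0, 0.923, -0.384, 0.001]
ft_force: [1.7, -1.4, -0.1]
opening: 0.0165
grasp_force: 0.0
```

Call:
{"fn": "play_rows", "kwargs": {"targets": [[[0, 0, 0, 0], [0, 0, 0, 0], [0, 0, 0, 0]]]}}

```text
time_s: 2.02
tcp_pos: [0.4414, -0.1986, 0.1208]
orientation: [0.0, 0.923, -0.384, 0.0]
ft_force: [-0.7, -0.3, 0.2]
opening: 0.0054
grasp_force: 0.0
```

```bash
cat >> h.py <<'E'
from scipy.spatial.transform import Rotation as Ro
G=np.array([.5986,-.2039,.1313])
def pose():
    o=get_obs();q=o['orientation'];R=Ro.from_quat([q[1],q[2],q[3],q[0]]).as_matrix()
    return np.array(o['tcp_pos']),R,np.arctan2(R[1,0],R[0,0]),o
def fromg(gx,gy):
    c,s=np.cos(G[2]),np.sin(G[2]);return G[:2]+np.array([c*gx-s*gy,s*gx+c*gy])/1000
def to(xy,z,yaw,base=None):
    p,R,y,o=pose()
    return np.round(np.r_[100*R.T@(np.r_[xy,z]-p),(y-yaw+np.pi)%(2*np.pi)-np.pi],3)
def rep():
    p,R,y,o=pose();print('t',round(o['time_s'],2),'p',np.round(p,4),'tool z',np.round(R[:,2],3),'yaw',round(y,3),'open',round(o['opening'],4),'F',np.round(o['ft_force'],1),'guide',tog(G,p[:2]))
def look():
    s=snapshot('top');F=filters(s)
    for k in F:
        for P,a in F[k]: print(k,P,a,tog(G,P))
    return s
E
python3 - <<'E'
from h import *
rep();s=look();save(s,'a1.png')
print(to((.484,-.117),.0215,-.786))
E
```

```text
t 2.02 p [ 0.4414 -0.1986  0.1208] tool z [ 0.    -0.001 -1.   ] yaw -0.789 open 0.0054 F [-0.7 -0.3  0.2] guide [-155.1   25.9]
blue [ 0.6806 -0.2791] 65 [ 71.4 -85.3]
[-2.802e+00 -8.775e+00  9.931e+00 -3.000e-03]
```

Call:
{"fn": "play_rows", "kwargs": {"targets": [[[-1.4, -4.4, 2.5, 0], [-2.8, -8.8, 5, 0], [-2.8, -8.8, 5, 0], [-2.8, -8.8, 8, 0], [-2.8, -8.8, 9.9, 0], [-2.8, -8.8, 9.9, 0]]]}}

```text
time_s: 2.82
tcp_pos: [0.4829, -0.1165, 0.0209]
orientation: [0.001, 0.923, -0.384, -0.001]
ft_force: [0.3, -0.7, -0.7]
opening: 0.0059
grasp_force: 0.0
```

Run:
```python
from h import *
rep();s=look()
im=cv2.resize(s['frame'][100:250,230:430],None,fx=4,fy=4,interpolation=cv2.INTER_CUBIC);cv2.imwrite('pics/a2.png',im[...,::-1])
t=fromg(-25,0);d=.013*np.array([np.cos(-.786),np.sin(-.786)]);print(to(t-d,.0215,-.786))
```

```text
t 2.83 p [ 0.4829 -0.1165  0.0209] tool z [-0.003 -0.    -1.   ] yaw -0.789 open 0.0059 F [ 0.3 -0.7 -0.7] guide [-103.3  101.8]
white [ 0.5576 -0.2205] 110 [-42.8 -11.1]
white [ 0.5452 -0.0933] 114 [-38.5 116.6]
blue [ 0.6806 -0.2791] 65 [ 71.4 -85.3]
blue [ 0.5427 -0.2924] 70 [-67.  -80.4]
[ 1.1484e+01  2.3000e-02  1.6000e-02 -3.0000e-03]
```

View pics/a2.png

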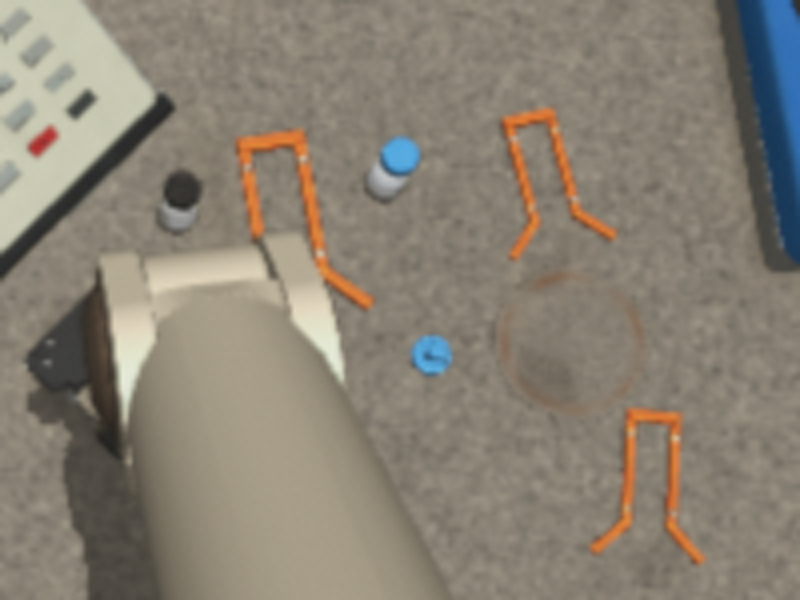

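The arm hides the white filter from above, but the tool is placed and the other objects are clear. Pushing by dead reckoning.

Call:
{"fn": "play_rows", "kwargs": {"targets": [[[0.8, 0, 0, 0], [1.5, 0, 0, 0], [2.3, 0, 0, 0], [3.2, 0, 0, 0], [4.1, 0, 0, 0], [5, 0, 0, 0], [5.9, 0, 0, 0], [6.8, 0, 0, 0]]]}}

```text
time_s: 3.88
tcp_pos: [0.5329, -0.1632, 0.0216]
orientation: [-0.0, 0.924, -0.383, -0.0]
ft_force: [0.9, -0.2, -0.3]
opening: 0.0062
grasp_force: 0.2
```

Call:
{"fn": "play_rows", "kwargs": {"targets": [[[0.9, 0, 0, 0], [1.8, 0, 0, 0], [2.7, 0, 0, 0], [3.6, 0, 0, 0], [4.2, 0, 0, 0], [4.6, 0, 0, 0], [4.7, 0, 0, 0], [4.7, 0, 0, 0]]]}}

```text
time_s: 4.88
tcp_pos: [0.5656, -0.196, 0.0216]
orientation: [-0.0, 0.924, -0.383, -0.0]
ft_force: [0.1, -0.2, 0.4]
opening: 0.0058
grasp_force: 0.0
```

Run:
```python
from h import *
rep();s=look();save(s,'a3.png')
```

```text
t 4.88 p [ 0.5656 -0.196   0.0216] tool z [-0.  0. -1.] yaw -0.786 open 0.0058 F [ 0.1 -0.2  0.4] guide [-31.6  12.2]
white [ 0.7244 -0.2774] 98 [115.1 -89.3]
white [ 0.6818 -0.2252] 144 [ 79.7 -32. ]
white [ 0.6782 -0.3511] 146 [  59.6 -156.4]
blue [ 0.4678 -0.2283] 42 [-132.9   -7.1]
```

Run:
```python
from h import *
print(to((.43,-.38),.10,.131))
```

```text
[ 3.436 22.603 -7.837 -0.917]
```

Call:
{"fn": "play_rows", "kwargs": {"targets": [[[-2, 0, 0, 0], [-3, 0, -4, 0], [-2.5, 4, -7.8, -0.18], [-1, 9, -7.8, -0.36], [0.5, 14, -7.8, -0.54], [2, 19, -7.8, -0.72], [3.4, 22.6, -7.8, -0.91], [3.4, 22.6, -7.8, -0.91]]]}}

```text
time_s: 5.92
tcp_pos: [0.4268, -0.3841, 0.0993]
orientation: [0.001, 0.998, 0.059, -0.001]
ft_force: [0.0, -0.8, 0.0]
opening: 0.0058
grasp_force: 0.0
```

Run:
```python
from h import *
rep();s=look()
im=cv2.resize(s['frame'][100:250,230:430],None,fx=4,fy=4,interpolation=cv2.INTER_CUBIC);cv2.imwrite('pics/a4.png',im[...,::-1])
print(to(fromg(-55,0),.0215,.131))
```

```text
t 5.92 p [ 0.4268 -0.3841  0.0993] tool z [-0.001 -0.001 -1.   ] yaw 0.118 open 0.0058 F [ 0.  -0.8  0. ] guide [-193.9 -156.2]
white [ 0.5751 -0.2048] 63 [-23.4   2.2]
blue [ 0.6806 -0.2791] 65 [ 71.4 -85.3]
blue [ 0.5427 -0.2924] 70 [-67.  -80.4]
blue [ 0.4698 -0.2321] 70 [-131.4  -11.1]
[ 1.3501e+01 -1.5535e+01  7.7880e+00 -1.2000e-02]
```

View pics/a4.png

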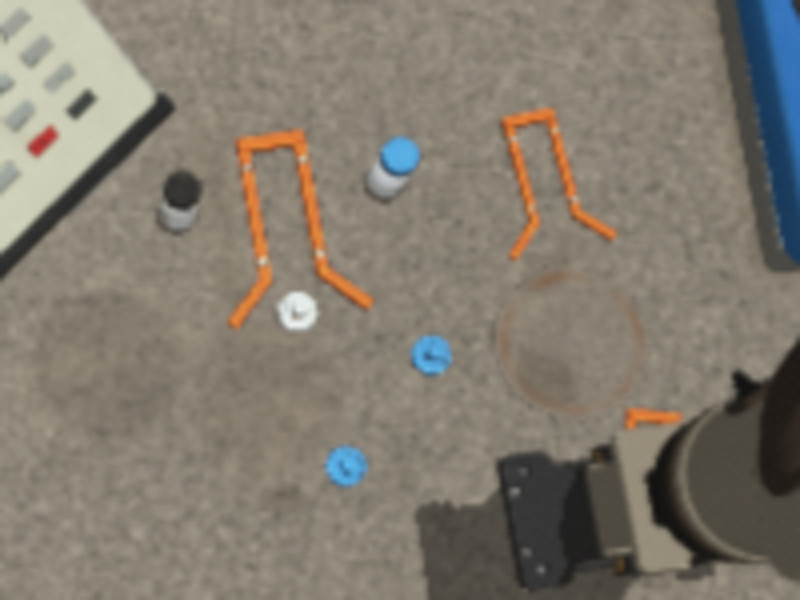

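White sits at (297,311) in the gate mouth, guide coordinates (-23, 2), just as predicted. Pushing it into the slot.

Call:
{"fn": "play_rows", "kwargs": {"targets": [[[4.5, -5.2, 1, -0.01], [9, -10.4, 2, -0.01], [13.5, -15.7, 3.5, -0.01], [13.5, -15.7, 3.5, -0.01], [13.5, -15.7, 6, -0.01], [13.5, -15.7, 7.8, -0.01], [13.5, -15.7, 7.8, -0.01]]]}}

```text
time_s: 6.85
tcp_pos: [0.543, -0.2063, 0.0201]
orientation: [-0.001, 0.998, 0.067, -0.002]
ft_force: [-0.2, -0.2, 0.5]
opening: 0.006
grasp_force: 0.0
```

Run:
```python
from h import *
rep();print(to(fromg(27,0),.0215,.131))
```

```text
t 6.85 p [ 0.543  -0.2063  0.0201] tool z [-0.003  0.001 -1.   ] yaw 0.134 open 0.006 F [-0.2 -0.2  0.5] guide [-55.4   4.9]
[ 8.243e+00  5.170e-01 -1.630e-01  3.000e-03]
```

Call:
{"fn": "play_rows", "kwargs": {"targets": [[[0, 0.2, -0.1, 0], [0.8, 0.25, -0.1, 0], [1.7, 0.3, -0.1, 0], [2.6, 0.35, -0.1, 0], [3.5, 0.4, -0.1, 0], [4.3, 0.4, -0.1, 0], [5.1, 0.4, -0.1, 0], [5.9, 0.4, -0.1, 0]]]}}

```text
time_s: 7.85
tcp_pos: [0.6039, -0.2033, 0.0226]
orientation: [-0.0, 0.998, 0.067, -0.0]
ft_force: [-0.9, 0.2, -0.5]
opening: 0.006
grasp_force: 0.2
```

Call:
{"fn": "play_rows", "kwargs": {"targets": [[[0.8, 0, 0, 0], [1.5, 0, 0, 0], [2.0, 0, 0, 0], [2.2, 0, 0, 0], [0, 0, 0, 0], [-2, 0, -1.5, 0], [-4, 0, -4, 0], [-8, 0, -6, 0]]]}}

```text
time_s: 8.85
tcp_pos: [0.525, -0.2138, 0.0838]
orientation: [0.0, 0.998, 0.067, 0.001]
ft_force: [0.6, -0.3, 0.5]
opening: 0.0056
grasp_force: 0.0
```

Run:
```python
from h import *
rep();s=look();print(to((.43,-.38),.08,.131))
```

```text
t 8.85 p [ 0.525  -0.2138  0.0838] tool z [ 0.003 -0.    -1.   ] yaw 0.135 open 0.0056 F [ 0.6 -0.3  0.5] guide [-74.2  -0.2]
white [ 0.6381 -0.1985] 60 [39.9  0.2]
blue [ 0.4685 -0.2318] 50 [-132.6  -10.6]
[-1.0973e+01  1.5088e+01  5.4100e-01  1.0000e-03]
```

White is in the slot at (40, 0). The next one is the blue at (-131, -11).

Run:
```python
from h import *
print(to(fromg(-161.3,-13.6),.0215,.215))
```

```text
[-8.045  1.187  6.351 -0.083]
```

Call:
{"fn": "play_rows", "kwargs": {"targets": [[[-4, 0.6, 0, -0.083], [-8, 1.2, 0, -0.083], [-8, 1.2, 0, -0.083], [-8, 1.2, 3.5, -0.083], [-8, 1.2, 6.3, -0.083], [-8, 1.2, 6.3, -0.083], [-8, 1.2, 6.3, -0.083]]]}}

```text
time_s: 9.78
tcp_pos: [0.4476, -0.2365, 0.0203]
orientation: [0.0, 0.994, 0.109, 0.001]
ft_force: [0.5, -0.5, 1.0]
opening: 0.0055
grasp_force: 0.0
```

Run:
```python
from h import *
rep();print(to(fromg(-33,-1.1),.0215,.215),to(fromg(12,0),.0215,.131))
```

```text
t 9.78 p [ 0.4476 -0.2365  0.0203] tool z [ 0.001 -0.    -1.   ] yaw 0.218 open 0.0055 F [ 0.5 -0.5  1. ] guide [-153.9  -12.5]
[ 1.2145e+01 -9.5000e-02 -1.0100e-01  3.0000e-03] [16.638  0.183 -0.096  0.087]
```

Call:
{"fn": "play_rows", "kwargs": {"targets": [[[0.6, 0, -0.1, 0], [1.2, 0, -0.1, 0], [2.0, 0, -0.1, 0], [2.9, 0, -0.1, 0], [3.9, 0, -0.1, 0], [4.9, 0, -0.1, 0], [5.9, 0, -0.1, 0], [6.9, 0, -0.1, 0]]]}}

```text
time_s: 10.78
tcp_pos: [0.5145, -0.2217, 0.0206]
orientation: [-0.0, 0.994, 0.108, 0.0]
ft_force: [-1.1, -0.2, 0.7]
opening: 0.0061
grasp_force: 0.3
```

Call:
{"fn": "play_rows", "kwargs": {"targets": [[[0.9, 0, 0, 0], [1.8, 0, 0, 0], [2.7, 0, 0, 0], [3.6, -0.1, 0, 0], [4.4, -0.1, 0, 0], [5.2, -0.1, 0, 0.02], [6.0, 0, 0, 0.04], [6.8, 0.1, 0, 0.06]]]}}

```text
time_s: 11.78
tcp_pos: [0.581, -0.2082, 0.0206]
orientation: [0.0, 0.997, 0.078, 0.0]
ft_force: [-0.8, 0.6, 0.2]
opening: 0.0062
grasp_force: 0.2
```

Run:
```python
from h import *
rep();print(to(fromg(12,0),.0215,.131))
```

```text
t 11.78 p [ 0.581  -0.2082  0.0206] tool z [ 0. -0. -1.] yaw 0.155 open 0.0062 F [-0.8  0.6  0.2] guide [-18.  -2.]
[ 3.008 -0.127 -0.087  0.024]
```

Now finish this push, withdraw, and swing right for a look. The last blue is at (-67, -80).

Call:
{"fn": "play_rows", "kwargs": {"targets": [[[0.8, -0.1, 0, 0.02], [1.6, -0.1, 0, 0.02], [2.3, -0.1, 0, 0.02], [2.8, -0.1, 0, 0.02], [3.0, -0.1, 0, 0.02], [0.5, -0.1, 0, 0.02], [-2, 0, -2, 0], [-5, 0, -6, 0]]]}}

```text
time_s: 12.78
tcp_pos: [0.5291, -0.2157, 0.0797]
orientation: [-0.001, 0.997, 0.079, -0.001]
ft_force: [-0.5, -0.9, 0.4]
opening: 0.0059
grasp_force: 0.0
```

Call:
{"fn": "play_rows", "kwargs": {"targets": [[[-6, 6, 0, 0], [-10, 12, 0, 0], [-12, 18, 0, 0], [-12, 18, 0, 0]]]}}

```text
time_s: 13.28
tcp_pos: [0.4379, -0.4175, 0.0808]
orientation: [0.001, 0.997, 0.076, -0.0]
ft_force: [-0.2, 0.2, 0.4]
opening: 0.0061
grasp_force: 0.0
```

Run:
```python
from h import *
rep();s=look()
im=cv2.resize(s['frame'][100:250,230:430],None,fx=4,fy=4,interpolation=cv2.INTER_CUBIC);cv2.imwrite('pics/a5.png',im[...,::-1])
# last blue: (-67,-80.4) -> (-28,0)
B=np.array([-67,-80.4]);T=np.array([-28,0]);d=T-B;u=d/np.linalg.norm(d);a=np.arctan2(d[1],d[0])
print(a+.1313,np.linalg.norm(d),B-30*u,T-13*u,to(fromg(*(B-30*u)),.0215,a+.1313))
```

```text
t 13.28 p [ 0.4379 -0.4175  0.0808] tool z [-0.001 -0.002 -1.   ] yaw 0.151 open 0.0061 F [-0.2  0.2  0.4] guide [-187.3 -190.7]
white [ 0.6478 -0.1975] 61 [49.6 -0.1]
blue [ 0.6806 -0.2791] 65 [ 71.4 -85.3]
blue [ 0.6214 -0.1989] 62 [23.3  2. ]
blue [ 0.5427 -0.2924] 70 [-67.  -80.4]
1.2504601521246514 89.35972247047324 [ -80.0931472  -107.39202653] [-33.67369712 -11.69654483] [11.07  -8.543  5.851 -1.103]
```

View pics/a5.png

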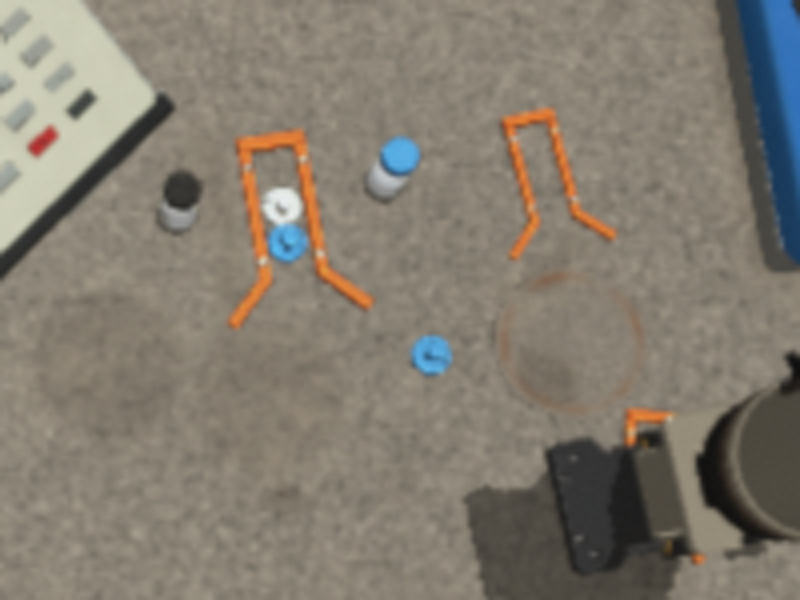

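White is at (50, 0) and the first blue at (23, 2), both inside the slot. Now the last blue.

Call:
{"fn": "play_rows", "kwargs": {"targets": [[[2, -1, 0, -0.18], [4, -3, 0, -0.36], [6, -5, 0, -0.54], [8, -7, 0, -0.72], [10, -8.5, 0, -0.9], [11.1, -8.5, 0, -1.08], [11.1, -8.5, 2.5, -1.103], [11.1, -8.5, 2.5, -1.103]]]}}

```text
time_s: 14.32
tcp_pos: [0.5341, -0.3108, 0.0525]
orientation: [-0.002, 0.809, 0.588, -0.001]
ft_force: [-0.9, 0.7, 1.0]
opening: 0.0062
grasp_force: 0.0
```

Run:
```python
from h import *
rep();print(to(fromg(-80.1,-107.4),.0215,1.25))
```

```text
t 14.32 p [ 0.5341 -0.3108  0.0525] tool z [-0.005  0.002 -1.   ] yaw 1.257 open 0.0062 F [-0.9  0.7  1. ] guide [-77.9 -97.6]
[-0.982  0.241  3.1    0.007]
```

Call:
{"fn": "play_rows", "kwargs": {"targets": [[[-1.0, 0.2, 0, 0], [-1.0, 0.2, 1.5, 0], [-1.0, 0.2, 3.1, 0], [-1.0, 0.2, 3.1, 0], [-1.0, 0.2, 3.1, 0]]]}}

```text
time_s: 14.95
tcp_pos: [0.536, -0.3209, 0.0245]
orientation: [-0.0, 0.808, 0.589, 0.0]
ft_force: [-0.3, 0.4, -1.0]
opening: 0.0061
grasp_force: 0.0
```

Run:
```python
from h import *
rep();print(to(fromg(-33.7,-11.7),.0215,1.25))
```

```text
t 14.95 p [ 0.536  -0.3209  0.0245] tool z [-0.     0.001 -1.   ] yaw 1.26 open 0.0061 F [-0.3  0.4 -1. ] guide [ -77.4 -107.8]
[ 1.0557e+01 -1.6000e-01  3.0400e-01  1.0000e-02]
```

Call:
{"fn": "play_rows", "kwargs": {"targets": [[[0, -0.2, 0.3, 0.01], [0.8, -0.2, 0.3, 0.01], [1.5, -0.2, 0.3, 0.01], [2.3, -0.2, 0.3, 0.01], [3.2, -0.2, 0.3, 0.01], [4.1, -0.2, 0.3, 0.01], [5, -0.2, 0.3, 0.01], [5.9, -0.2, 0.3, 0.01]]]}}

```text
time_s: 15.95
tcp_pos: [0.5522, -0.264, 0.0216]
orientation: [0.0, 0.811, 0.585, 0.0]
ft_force: [0.1, 0.2, -0.0]
opening: 0.0062
grasp_force: 0.1
```

Call:
{"fn": "play_rows", "kwargs": {"targets": [[[0.9, 0, 0, 0], [1.8, 0, 0, 0], [2.7, 0, 0, 0], [3.5, 0, 0, 0], [4.1, 0, 0, 0], [4.5, 0, 0, 0], [4.6, 0, 0, 0], [3.0, 0, 0, 0]]]}}

```text
time_s: 16.95
tcp_pos: [0.5619, -0.2351, 0.0218]
orientation: [-0.0, 0.81, 0.586, 0.0]
ft_force: [-0.0, 0.1, -0.2]
opening: 0.0059
grasp_force: 0.0
```

Run:
```python
from h import *
rep();print(to((.42,-.38),.09,.131))
```

```text
t 16.95 p [ 0.5619 -0.2351  0.0218] tool z [ 0.001  0.001 -1.   ] yaw 1.253 open 0.0059 F [-0.   0.1 -0.2] guide [-40.4 -26.1]
[-18.2    -8.943  -6.836   1.122]
```

Call:
{"fn": "play_rows", "kwargs": {"targets": [[[-2, 0, -1, 0], [-4, -1, -5, 0.1], [-8, -4, -6.8, 0.28], [-12, -7, -6.8, 0.46], [-16, -9, -6.8, 0.64], [-18.2, -9, -6.8, 0.82], [-18.2, -9, -6.8, 1.0], [-18.2, -9, -6.8, 1.12]]]}}

```text
time_s: 17.95
tcp_pos: [0.4171, -0.3826, 0.0897]
orientation: [0.0, 0.998, 0.061, -0.0]
ft_force: [0.1, -0.5, -0.3]
opening: 0.0061
grasp_force: 0.0
```

Run:
```python
from h import *
s=look();rep();print(to(fromg(-57,0),.0215,.131))
```

```text
white [ 0.6478 -0.1975] 61 [49.6 -0.1]
blue [ 0.6806 -0.2789] 66 [ 71.5 -85.1]
blue [ 0.6212 -0.1991] 61 [23.   1.8]
blue [ 0.5699 -0.207 ] 68 [-28.9   0.7]
t 18.0 p [ 0.4174 -0.3823  0.0898] tool z [-0.    -0.001 -1.   ] yaw 0.119 open 0.0059 F [-0.3 -0.7  1.1] guide [-203.  -153.1]
[ 1.441e+01 -1.550e+01  6.815e+00 -1.200e-02]
```

Call:
{"fn": "play_rows", "kwargs": {"targets": [[[4.5, -5, 1, -0.01], [9, -10, 2, -0.01], [14, -15.6, 3, -0.01], [14, -15.6, 3, -0.01], [14, -15.6, 5, -0.01], [14, -15.6, 6.8, -0.01], [14, -15.6, 6.8, -0.01], [14, -15.6, 6.8, -0.01]]]}}

```text
time_s: 19.0
tcp_pos: [0.5366, -0.209, 0.0214]
orientation: [0.0, 0.998, 0.069, -0.0]
ft_force: [0.5, -0.5, 0.6]
opening: 0.006
grasp_force: 0.0
```

Run:
```python
from h import *
rep();print(to(fromg(7,0),.0215,.131))
```

```text
t 19.0 p [ 0.5366 -0.209   0.0214] tool z [-0.001 -0.    -1.   ] yaw 0.138 open 0.006 F [ 0.5 -0.5  0.6] guide [-62.2   3. ]
[ 6.915  0.35  -0.019  0.007]
```

Call:
{"fn": "play_rows", "kwargs": {"targets": [[[0.4, 0.2, 0, 0.01], [1.2, 0.2, 0, 0.01], [2.0, 0.2, 0, 0.01], [2.8, 0.2, 0, 0.01], [3.6, 0.2, 0, 0.01], [4.3, 0.25, 0, 0.01], [5.0, 0.3, 0, 0.01], [5.7, 0.3, 0, 0.01]]]}}

```text
time_s: 20.0
tcp_pos: [0.5943, -0.2028, 0.0215]
orientation: [0.0, 0.998, 0.065, -0.0]
ft_force: [-0.7, 0.2, 1.2]
opening: 0.006
grasp_force: 0.5
```

Call:
{"fn": "play_rows", "kwargs": {"targets": [[[0.6, 0, 0, 0], [1.0, 0, 0, 0], [1.2, 0, 0, 0], [-1, 0, 0, 0], [-3, 0, -2, 0], [-6, 0, -6, 0], [-9, 5, -7, 0], [-12, 10, -7, 0]]]}}

```text
time_s: 21.0
tcp_pos: [0.4888, -0.3187, 0.0935]
orientation: [0.001, 0.998, 0.066, 0.001]
ft_force: [0.7, -1.4, -0.5]
opening: 0.0058
grasp_force: 0.0
```

Call:
{"fn": "play_rows", "kwargs": {"targets": [[[-4, 6, 0, 0], [-6, 10, 0, 0], [-6, 10, 0, 0]]]}}

```text
time_s: 21.38
tcp_pos: [0.4375, -0.431, 0.0913]
orientation: [0.002, 0.998, 0.06, -0.001]
ft_force: [0.1, 0.8, -0.1]
opening: 0.0059
grasp_force: 0.0
```

Run:
```python
from h import *
rep();s=look()
im=cv2.resize(s['frame'][100:250,230:430],None,fx=4,fy=4,interpolation=cv2.INTER_CUBIC);cv2.imwrite('pics/a6.png',im[...,::-1])
```

```text
t 21.38 p [ 0.4375 -0.431   0.0913] tool z [-0.001 -0.003 -1.   ] yaw 0.12 open 0.0059 F [ 0.1  0.8 -0.1] guide [-189.4 -204.1]
white [ 0.6667 -0.1958] 58 [68.6 -0.9]
blue [ 0.6806 -0.2791] 65 [ 71.4 -85.3]
blue [ 0.6278 -0.1978] 127 [29.7  2.2]
```

View pics/a6.png

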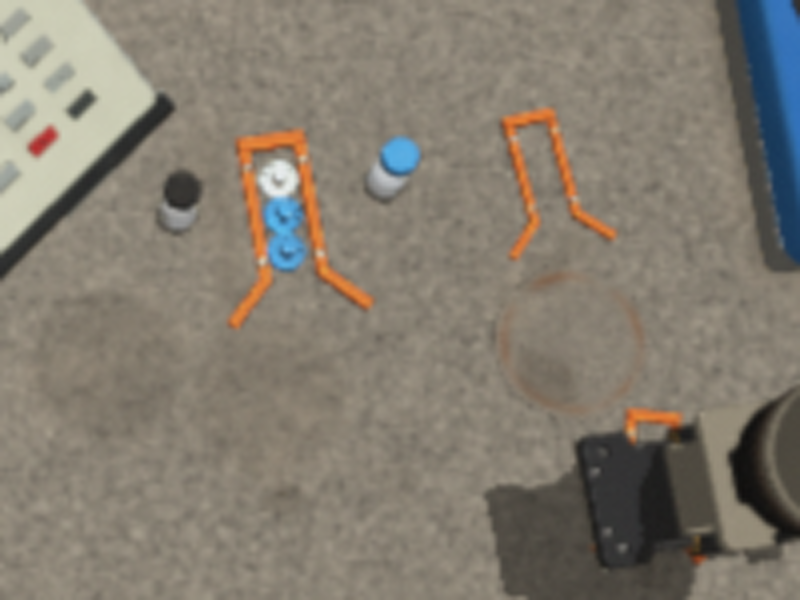

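All three are in the slot, white deepest. The last blue at (286,251) is only about 4 mm past the gate, so I'll push another 5 mm for margin.

Run:
```python
from h import *
rep();print(to(fromg(-20,1.5),.0215,.131))
```

```text
t 21.43 p [ 0.4396 -0.4273  0.0914] tool z [-0.    -0.001 -1.   ] yaw 0.124 open 0.0057 F [1.6 1.5 0.2] guide [-186.9 -200.7]
[ 1.6545e+01 -2.0343e+01  6.9630e+00 -7.0000e-03]
```

Call:
{"fn": "play_rows", "kwargs": {"targets": [[[4, -5, 1, -0.01], [8, -10, 2, -0.01], [12, -15, 3, -0.01], [16.5, -20.3, 3.5, -0.01], [16.5, -20.3, 3.5, -0.01], [16.5, -20.3, 5, -0.01], [16.5, -20.3, 6.9, -0.01], [16.5, -20.3, 6.9, -0.01]]]}}

```text
time_s: 22.42
tcp_pos: [0.5756, -0.2035, 0.0198]
orientation: [-0.0, 0.998, 0.068, -0.003]
ft_force: [-0.2, 1.2, 0.0]
opening: 0.0061
grasp_force: 0.0
```

Run:
```python
from h import *
rep();print(to(fromg(9.5,1),.0215,.131))
```

```text
t 22.43 p [ 0.5756 -0.2035  0.0198] tool z [-0.005  0.    -1.   ] yaw 0.137 open 0.0061 F [-0.2  1.2  0. ] guide [-22.7   3.4]
[ 3.222  0.255 -0.185  0.006]
```

Call:
{"fn": "play_rows", "kwargs": {"targets": [[[0.6, 0.2, -0.1, 0], [1.2, 0.2, -0.1, 0], [1.8, 0.2, -0.1, 0], [2.3, 0.2, -0.1, 0], [2.7, 0.2, -0.1, 0], [3.0, 0.2, -0.1, 0], [3.1, 0.2, -0.1, 0], [1.0, 0.2, -0.1, 0]]]}}

```text
time_s: 23.42
tcp_pos: [0.5907, -0.2014, 0.0239]
orientation: [-0.0, 0.998, 0.07, 0.001]
ft_force: [-0.1, 0.3, 0.1]
opening: 0.006
grasp_force: 0.0
```

Call:
{"fn": "play_rows", "kwargs": {"targets": [[[-2, 0, -1, 0], [-5, 0, -5, 0], [-8, 5, -7, 0], [-11, 10, -7, 0], [-14, 15, -7, 0], [-17, 20, -7, 0], [-17, 20, -7, 0]]]}}

```text
time_s: 24.3
tcp_pos: [0.444, -0.4311, 0.0932]
orientation: [0.002, 0.998, 0.065, -0.001]
ft_force: [0.1, 0.4, -0.7]
opening: 0.0064
grasp_force: 0.0
```

Run:
```python
from h import *
rep();s=look()
im=cv2.resize(s['frame'][100:250,230:430],None,fx=4,fy=4,interpolation=cv2.INTER_CUBIC);cv2.imwrite('pics/a7.png',im[...,::-1])
```

```text
t 24.3 p [ 0.444  -0.4311  0.0932] tool z [-0.002 -0.003 -1.   ] yaw 0.129 open 0.0064 F [ 0.1  0.4 -0.7] guide [-183. -205.]
white [ 0.6674 -0.1955] 62 [69.3 -0.7]
blue [ 0.6806 -0.2789] 66 [ 71.5 -85.1]
blue [ 0.628  -0.1979] 130 [29.9  2.1]
```

View pics/a7.png

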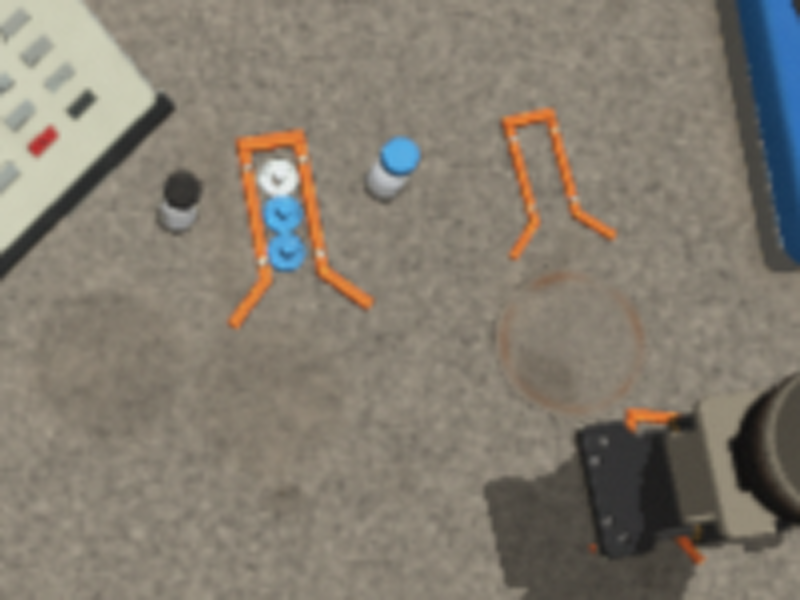

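White is deepest at (69, -1), and the last blue's rear edge is about 4 mm inside the gate. Bystanders are unmoved and the arm is clear, so I'm handing in.

```bash
python3 -c "
from rig import *
print(sign_off())"
```

```text
the job is handed in; nothing more can be done
None
```

I handed the job in at about 24 s: all three filters are in single file wholly inside the orange guide's slot, white deepest, with the last blue's rear edge about 4 mm past the gate (an extra nudge hardly moved it), and the vials, the bystanders nearest the work, are still in place.

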